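Collect the reagent dropper bottles into the tray

ROBOT

A 6-joint arm with a two-finger parallel gripper is mounted at the origin on the work surface. World frame = base frame: x ahead of the robot, y to its left, z up, the work surface at z = 0. Lengths are in m, angles in rad, forces in N, time in s.
With the tool pointing down it reaches from about 0.35 to 0.975 m from the base axis. Payload 17.4 kg.
Tool frame: the origin (TCP) lies midway between the tips of the shut fingers; the grasp point (between the pads) lies r.grip_depth behind it (r.grip_depth is the distance from the TCP to the grasp point, in m); z points along the fingers, x is the direction in which the jaws open and shut, and the axes are right-handed (so a half turn about z gives the same grasp; the last joint's range is limited). The gripper opens to 85 mm and grips with 20 to 120 N. Pads are 22 mm wide; open, the fingers measure 114 mm over their backs; the gripper's body (76 mm by 85 mm) begins 54 mm behind the grasp point. The pads swing forward as they close: fully open they stand 13 mm farther back than shut.
Start: joints at [-0.038, 0.116, 1.442, -0, 1.584, -0.038], TCP at [0.675, -0, 0.231] pointing down, gripper open.
Joint ranges: [-2.83, 2.83], [-0.83, 2.19], [0.07, 2.5], [-1.14, 4.28], [0.01, 3], [-2.97, 2.97]. Speed limits (rad/s): [1.89, 1.89, 2.22, 3.14, 3.14, 3.14].

INTERFACE

Orientations are given as a unit quaternion [w, x, y, z].
In Python, from bench import monitor, eyes, job, r gives the robot as it stands.
- The arm moves only by the shell command python3 -m handwheel 'ROWS' [FORCE]. ROWS is JSON, a list of rows, each a list of 3 entries, a list of its own where there are three numbers: the turn, a rotation vector about the tool's x, y, z in degrees, then the shift along the tool's x, y, z in m, then the closure in counts, from 0 (fully open) to 255 (shut). A call has 1 to 20 rows; each row shifts and turns the commanded pose from where the row before left it, along the tool's axes as they then stand; what a row does not reach is not made up. A row lasts 1/8 s, in which the tool goes at most 62.5 mm and 10.7 degrees, less where a joint would pass 70% of its speed; a pose out of reach is approached as far as the arm can. A call is refused whole if a number of a shift passes 0.0625 or a number of a turn 10.7, either way. A call with a gripper value outside its range is refused whole. The fingers move at their own pace and stop on an object; FORCE is the grip in N (left out, the last holds). Time passes only in rows, so rows that do not move let the fingers close. It gives the time, the measured TCP pose, the force and the opening at its end, in the units of the state.
- monitor.sense(): the state, without advancing time (a new reading comes with each control period).
- eyes.get_image(name): name is "scene" or "side" or "wrist"; returns (picture, depth): 384x512x3 uint8, blue, green, red; 384x512 float32, m along the optical axis (not along the pixel's ray), 0 where there is no reading.
- eyes.get_calibration(name): a dict with "fx", "fy", "cx", "cy" (pixels), "R" (3x3) and "t" (3): a world point X has camera coordinates R X + t. Camera axes: x right, y down, z forward; pixel columns grow to the right and rows downward; lengths in m; the calibration is good to about 2 mm. A picture is of the moment at which its call begins: read the wrist's pose just before it. get_calibration takes no time and is no camera call; for the wrist camera it gives the pose at the moment of the call.
- job.close_job(): hands the job in, once; it reports no verdict.
Trained networks look in the newest picture that a camera, given by its name, has taken for a name from the list of things; names that differ only in an ending like _2 or _b are one class to them, and where a whole thing is asked for, a point or a joint stands for the part that bears it (a point fixed in the world has none). Each returns a list of dicts, best first, with "conf" (0 to 1); they miss things now and then, are a little off and sometimes report something else, mostly with a low value. They report only what shows in the picture. A call takes as long as a camera call. They do not tell look-alikes from the thing itself.
- eyes.cut_out(camera, thing): "region" (384x512 bool, what is visible of it) and "box" ([centre column, centre row, width, height] in pixels, round what is visible of it).
- eyes.tip_of(camera, thing): "position" ([column, row] in pixels: a listed point, or the origin of a listed thing).
The state is a dict: "time": time; "joint_pos": joint angles; "dq": joint speeds; "effort": joint torques, N m; "position": TCP position; "tool_rot": TCP orientation; "contact_force": force on the tool from outside, world axes, zero at the start; "moment": the same for the moment, N m; "gripper_width": opening from 0.0 (shut) to 1.0 (fully open).
Only numpy, scipy, OpenCV 4.12 (cv2) and the standard library are available. Lean on these libraries where they do the work, as an engineer would, in place of code of your own. Each camera call takes 0.05 s, during which the arm holds its last target.

TASK

Gather the four dropper bottles, the ones with a narrow pointed tip, into the yellow tray: stand each one upright on the floor of the grey well made for it, the large, medium and small round bottles in the large, medium and small round wells and the flat-sided bottle in the rectangular well. Set them down rather than dropping them in, and leave the two look-alike bottles with wide flat screw caps standing where they are.

Things in the scene. Friction and masses are not known exactly. Their poses are not given: they have to be found in the camera images.
- dropper_large: Large round dropper bottle: white cylindrical body 48 mm in diameter, straight-sided up to 58 mm above its base, then a narrow black nozzle (13 mm wide) that tapers to a pointed tip at 84 mm. About 110 g. Origin at the centre of its underside, z up along its axis; stands loose on the bench. Its turn about z does not matter.
- dropper_medium: Medium round dropper bottle: white cylindrical body 34 mm in diameter, straight-sided up to 56 mm above its base, then a narrow black nozzle (13 mm wide) that tapers to a pointed tip at 81 mm. About 60 g. Origin at the centre of its underside, z up along its axis; stands loose on the bench. Its turn about z does not matter.
- dropper_small: Small round dropper bottle: white cylindrical body 22 mm in diameter, straight-sided up to 52 mm above its base, then a narrow black nozzle (13 mm wide) that tapers to a pointed tip at 76 mm. About 25 g. Origin at the centre of its underside, z up along its axis; stands loose on the bench. Its turn about z does not matter.
- dropper_flat: Flat-sided dropper bottle: white rectangular body 50 mm (along its x) by 24 mm (along its y), 56 mm tall, then a narrow black nozzle (13 mm wide) that tapers to a pointed tip at 81 mm. About 70 g. Origin at the centre of its underside, z up along its axis; stands loose on the bench. A half turn about z makes no difference.
- well_large: Large round well, grey plastic, made for the large dropper bottle: inside diameter 66 mm, outside 72 mm, 20 mm tall, open on top, inner floor 3 mm above its origin. Origin at the centre of its underside, z up. It sits fixed in the yellow tray. x points across the tray, y along the row. The yellow tray (fixed, 92 by 312 mm, floor 4 mm thick, rim 14 mm tall) holds all four wells in one straight row along its length, in any order, at 76 mm pitch.
- well_medium: Medium round well, grey plastic, made for the medium dropper bottle: inside diameter 52 mm, outside 58 mm, 20 mm tall, open on top, inner floor 3 mm above its origin. Origin at the centre of its underside, z up. It sits fixed in the yellow tray. x points across the tray, y along the row.
- well_small: Small round well, grey plastic, made for the small dropper bottle: inside diameter 40 mm, outside 46 mm, 20 mm tall, open on top, inner floor 3 mm above its origin. Origin at the centre of its underside, z up. It sits fixed in the yellow tray. x points across the tray, y along the row.
- well_flat: Rectangular well, grey plastic, made for the flat-sided dropper bottle: inside 68 mm (along its x, across the tray) by 42 mm (along its y, along the row), walls 3 mm, 20 mm tall, open on top, inner floor 3 mm above its origin. Origin at the centre of its underside, z up. It sits fixed in the yellow tray.
- screwcap_round: Look-alike that does not belong: round white bottle 34 mm in diameter like the medium dropper bottle, but with a wide flat black screw cap 29 mm across, 74 mm tall overall. Origin at the centre of its underside, z up along its axis; stands loose on the bench. To be left alone.
- screwcap_flat: Look-alike that does not belong: flat-sided white bottle 50 by 24 mm like the flat-sided dropper bottle, but with a wide flat black screw cap 24 mm across, 74 mm tall overall. Origin at the centre of its underside, z up along its axis; stands loose on the bench. To be left alone.
Mind the look-alikes: they are no part of the job. Leave any purple look-alike of the well_large alone.

How it is judged:
By the outcome, as a careful person would: the job done as asked, in the order asked, and still so for the second after the job is handed in, with the robot touching nothing.
It also fails if it takes over 88 s, if anything falls off the work surface, if the arm or the gripper's body presses on something with over 40 N, if the wrist force passes 120 N, or if a joint passes its speed limit or range.

## Working session

There is one attempt and no reset: what is moved stays moved. The work goes in short steps, Python scripts to look and compute and a shell command to move; the robot and the scene stay as the last step left them, time stands still between calls to the robot, and variables do not carry over. Pictures are saved under pics/ and viewed, and the job is handed in when it is done.

```bash
ls; mkdir -p pics
python3 - <<'E'
from bench import monitor, eyes, job, r
import cv2
print(monitor.sense()); print(r.grip_depth)
for n in ("scene","side","wrist"):
    p,d=eyes.get_image(n); cv2.imwrite(f"pics/{n}0.png",p)
    c=eyes.get_calibration(n); print(n,c)
E
```

```text
pics
{'time': 0.0, 'joint_pos': array([-3.78202014e-02,  1.16498212e-01,  1.44228559e+00,  9.26515803e-06,
        1.58398926e+00, -3.78007010e-02]), 'dq': array([-0.00057774, -0.00120298, -0.00012246,  0.00061332, -0.00116752,
        0.00155061]), 'effort': array([-3.01628024e-03, -7.32023120e+01, -6.32483125e+01, -3.67824050e-04,
        6.55109907e-03, -4.52531231e-05]), 'position': array([ 6.74806328e-01, -1.25526337e-05,  2.30541305e-01]), 'tool_rot': array([-2.69394585e-05,  9.99999826e-01, -9.69184223e-06, -5.89606941e-04]), 'contact_force': array([ 0.48977672, -0.2588638 ,  0.02439029]), 'moment': array([-0.00290904,  0.02512275,  0.04407117]), 'gripper_width': 1.0015552193542654}
0.0187
scene {'fx': 439.1399262313973, 'fy': 439.1399262313973, 'cx': 257.9936882790547, 'cy': 198.675510920603, 'R': array([[-0.52154806,  0.85320259,  0.00574082],
       [ 0.64977076,  0.40153642, -0.6454196 ],
       [-0.55297883, -0.33288712, -0.76380664]]), 't': array([ 0.28932357, -0.28544332,  1.56252638])}
side {'fx': 377.27725704484067, 'fy': 377.27725704484067, 'cx': 251.91251070766114, 'cy': 192.86077004646407, 'R': array([[-0.99504234, -0.09738308,  0.02018107],
       [-0.07401246,  0.58956232, -0.80432483],
       [ 0.06642963, -0.80183091, -0.59384703]]), 't': array([0.53470493, 0.07428392, 0.82972898])}
wrist {'fx': 328.7228108783786, 'fy': 328.7228108783786, 'cx': 257.750157400662, 'cy': 199.5429063029198, 'R': array([[ 9.99998708e-01,  7.58817130e-04, -1.41703684e-03],
       [ 1.13864893e-03, -9.56642222e-01,  2.91263391e-01],
       [-1.13458162e-03, -2.91264628e-01, -9.56641850e-01]]), 't': array([-0.67581559, -0.03941262,  0.3793143 ])}
```

View pics/scene0.png

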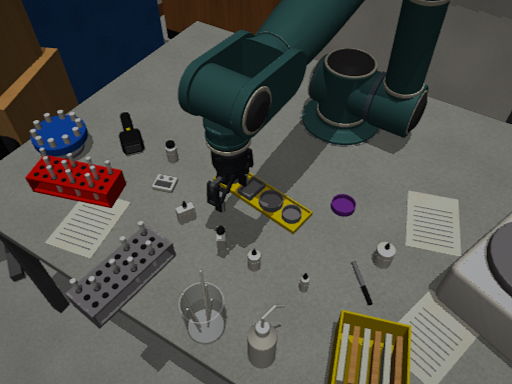

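View pics/side0.png

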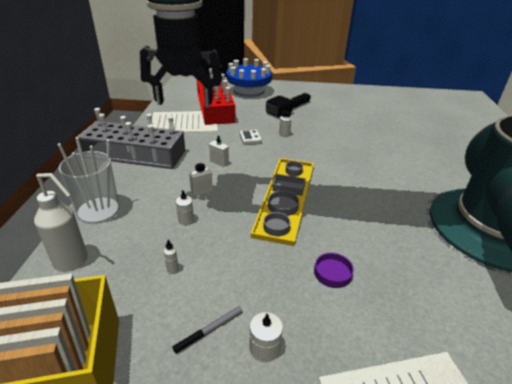

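View pics/wrist0.png

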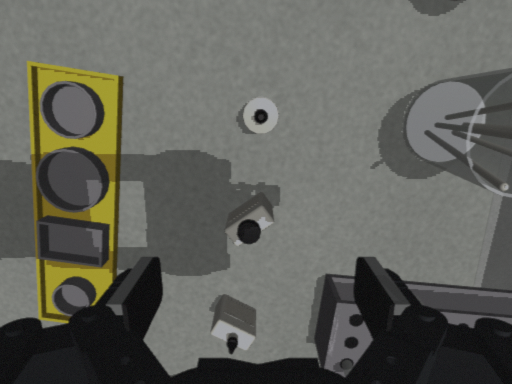

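The scene shows the tray at about (270,203), plus:

| Thing | Scene pixel | Other view |
|---|---|---|
| Large dropper | (385,253) | |
| Small dropper | (304,282) | |
| Medium dropper | (254,259) | |
| Flat screw cap (look-alike) | (221,237) | |
| Flat dropper | (185,209) | Pointed tip at wrist (232,343) |
| Round screw cap (look-alike) | (171,151) | |
| Purple decoy ring | (343,205) | |

Next I measure them.

```bash
cat > h.py <<'E'
from bench import monitor, eyes, job, r
import numpy as np, cv2
from scipy.spatial.transform import Rotation as Ro
def world(d,c,m):
    v,u=np.nonzero(m&(d>0)); z=d[v,u]
    P=np.stack([(u-c['cx'])/c['fx']*z,(v-c['cy'])/c['fy']*z,z],1)
    return (P-c['t'])@c['R']
def shoot(n):
    c=eyes.get_calibration(n); p,d=eyes.get_image(n); return p,d,c
E
python3 - <<'E'
from h import *
np.set_printoptions(precision=4,suppress=True)
for cam in ("scene","side","wrist"):
    p,d,c=shoot(cam); vis=p.copy()
    for th in ("dropper_large","dropper_medium","dropper_small","dropper_flat","screwcap_round","screwcap_flat","well_large","well_medium","well_small","well_flat"):
        for o in eyes.cut_out(cam,th)[:3]:
            if o['conf']<.3: continue
            W=world(d,c,o['region'])
            if len(W)<10: continue
            zt=np.percentile(W[:,2],95)
            band=W[(W[:,2]>.03)&(W[:,2]<.075)] if 'well' not in th else W[W[:,2]>.018]
            print(cam,th,round(o['conf'],2),[int(x) for x in o['box']],'n',len(W),'ztop %.3f'%zt,'med',np.median(W,0),'bb',band.min(0)[:2] if len(band) else 0,band.max(0)[:2] if len(band) else 0)
            cv2.putText(vis,th.replace('dropper','d').replace('screwcap','s').replace('well','w'),(int(o['box'][0]),int(o['box'][1])),0,.35,(0,0,255),1)
    cv2.imwrite(f"pics/{cam}_l.png",vis)
print(monitor.sense()['time'])
E
```

```text
scene dropper_large 0.6 [250, 190, 27, 25] n 394 ztop 0.026 med [ 0.455  -0.0867  0.0111] bb 0 0
scene dropper_large 0.58 [384, 254, 23, 25] n 481 ztop 0.069 med [0.4987 0.343  0.0518] bb [0.4606 0.3189] [0.511  0.3666]
scene dropper_medium 0.66 [252, 259, 11, 21] n 264 ztop 0.071 med [0.6856 0.0654 0.049 ] bb [0.6624 0.0445] [0.6956 0.0778]
scene dropper_small 0.65 [270, 200, 20, 23] n 460 ztop 0.025 med [ 0.4655 -0.012   0.0098] bb 0 0
scene dropper_small 0.43 [302, 283, 12, 14] n 132 ztop 0.069 med [0.6759 0.2056 0.0425] bb [0.6656 0.1932] [0.6812 0.2142]
scene screwcap_round 0.74 [172, 150, 13, 24] n 235 ztop 0.075 med [ 0.4828 -0.3656  0.0456] bb [ 0.46   -0.3893] [ 0.4931 -0.3552]
scene screwcap_round 0.46 [270, 200, 23, 26] n 466 ztop 0.025 med [ 0.4654 -0.0125  0.0099] bb 0 0
scene screwcap_flat 0.78 [223, 239, 9, 23] n 209 ztop 0.076 med [ 0.6779 -0.0412  0.055 ] bb [ 0.6535 -0.0593] [ 0.6918 -0.028 ]
scene well_large 0.96 [343, 206, 26, 22] n 442 ztop 0.021 med [0.3634 0.1758 0.0061] bb [0.3327 0.1419] [0.4079 0.212 ]
scene well_large 0.94 [271, 202, 22, 21] n 422 ztop 0.02
[... 2086 characters left out ...]
p 0.075 med [ 0.6676 -0.0456  0.0555] bb [ 0.6404 -0.0742] [ 0.6923 -0.0294]
wrist screwcap_flat 0.71 [258, 113, 36, 40] n 1042 ztop 0.076 med [0.6782 0.0601 0.0582] bb [0.6613 0.0425] [0.6943 0.0756]
wrist well_large 0.76 [74, 178, 71, 66] n 3672 ztop 0.024 med [ 0.4645 -0.0128  0.0078] bb [ 0.4338 -0.0474] [0.5048 0.0236]
wrist well_medium 0.73 [73, 109, 65, 64] n 2901 ztop 0.024 med [0.4768 0.0633 0.0081] bb [0.4526 0.0341] [0.5095 0.0911]
wrist well_small 0.9 [72, 296, 40, 38] n 1216 ztop 0.024 med [ 0.4425 -0.1628  0.0127] bb [ 0.424  -0.1834] [0.6232 0.0114]
wrist well_flat 0.58 [73, 240, 73, 47] n 3096 ztop 0.024 med [ 0.4538 -0.0892  0.0098] bb [ 0.417  -0.1154] [ 0.4973 -0.058 ]
1.8
```

Medium, small and large centres agree between the cameras, and the wells fit a 76 mm row tilted about 9°. Next I need the flat bottle's yaw, a circle and tip check on the others, and a close crop to confirm the choices.

Run:
```python
from h import *
np.set_printoptions(precision=4,suppress=True)
exp={'large':(.485,.343),'medium':(.678,.060),'small':(.669,.204),'flat':(.648,-.183)}
from scipy.optimize import least_squares
R={'large':.024,'medium':.017,'small':.011}; tiles=[]
for cam in ("scene","side","wrist"):
    p,d,c=shoot(cam); W=world(d,c,d>0); 
    v,u=np.nonzero(d>0); col=p[v,u].astype(int)
    for k,(x,y) in exp.items():
        near=np.hypot(W[:,0]-x,W[:,1]-y)<.04
        b=W[near&(W[:,2]>.025)&(W[:,2]<.06)]; n=W[near&(W[:,2]>.064)&(col.sum(1)<200)]
        if len(b)<20: continue
        s=f"{cam} {k} nozzle {n[:,:2].mean(0) if len(n) else 0} n{len(n)} zmax {n[:,2].max() if len(n) else 0:.3f}"
        if k in R:
            side=b[b[:,2]<.05]
            if len(side)>15:
                f=least_squares(lambda q:np.hypot(side[:,0]-q[0],side[:,1]-q[1])-R[k],(x,y),loss='soft_l1',f_scale=.002); s+=f" fit {f.x}"
        else:
            t=b[(b[:,2]>.05)]; rr=cv2.minAreaRect((t[:,:2]*1000).astype(np.float32)); s+=f" top rect {rr}"
            rr=cv2.minAreaRect((b[:,:2]*1000).astype(np.float32)); s+=f" all rect {rr}"
        print(s)
    if cam=='side':
        for (a,b2) in ((262,336),(183,209),(172,255),(218,148),(284,121),(199,179)):
            tiles.append(cv2.resize(p[max(b2-32,0):b2+32,a-32:a+32],(250,250)))
cv2.imwrite("pics/crops.png",np.vstack([np.hstack(tiles[:3]),np.hstack(tiles[3:])]))
```

```text
scene large nozzle [0.4876 0.3445] n19 zmax 0.084 fit [0.4847 0.3431]
scene medium nozzle [0.6857 0.0574] n2207 zmax 0.576 fit [0.6774 0.0603]
scene small nozzle [0.6703 0.2043] n20 zmax 0.077 fit [0.6686 0.203 ]
scene flat nozzle [ 0.6476 -0.1841] n18 zmax 0.079 top rect ((646.402587890625, -185.79425048828125), (24.925966262817383, 50.876556396484375), 60.639984130859375) all rect ((647.037109375, -185.0004425048828), (26.32578468322754, 50.60893249511719), 59.314910888671875)
side large nozzle [0.4842 0.3462] n57 zmax 0.084 fit [0.4851 0.3426]
side medium nozzle [0.6744 0.0359] n1026 zmax 0.433 fit [0.6782 0.0596]
side small nozzle [0.6672 0.2054] n27 zmax 0.074 fit [0.6693 0.2021]
side flat nozzle [ 0.6445 -0.184 ] n16 zmax 0.078 top rect ((646.2264404296875, -185.39328002929688), (26.97315216064453, 49.754764556884766), 62.045082092285156) all rect ((646.3780517578125, -185.34869384765625), (27.021121978759766, 51.45867156982422), 60.607303619384766)
wrist medium nozzle [0.6782 0.0592] n143 zmax 0.082
wrist flat nozzle [ 0.6472 -0.1849] n128 zmax 0.082 top rect ((646.8770141601562, -187.42774963378906), (24.61507797241211, 50.23737716674805), 59.992740631103516) all rect ((646.8949584960938, -187.12228393554688), (24.81280517578125, 50.42790222167969), 60.72893142700195)
```

View pics/crops.png

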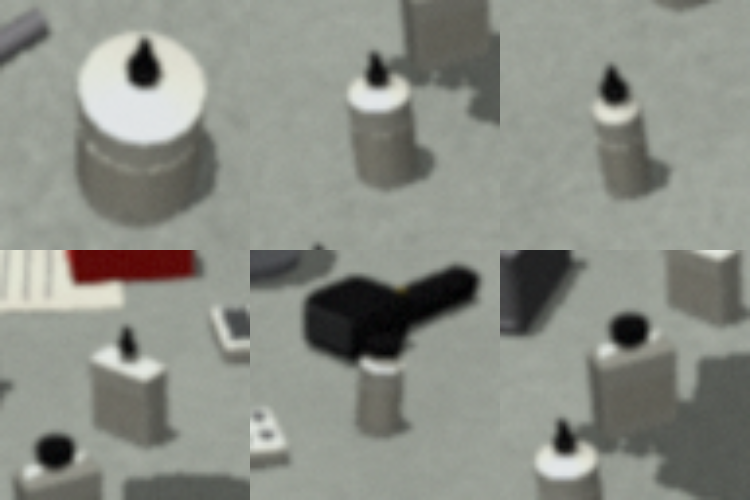

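The crops confirm the choice. The four pointed tips are at side (262,336), (183,209), (172,255) and (218,148); the two flat caps at (284,121) and (199,179) stay where they are. I'll start with the flat bottle at (0.647,-0.186), long side at yaw -30°.

```bash
python3 -m handwheel '[[[0,0,0],[-0.007,0.0464,0.02],0],[[0,0,0],[-0.007,0.0464,0.03],0],[[0,0,0],[-0.007,0.0464,0.03],0],[[0,0,0],[-0.007,0.0464,0.02],0],[[0,0,10],[0,0,0],0],[[0,0,10],[0,0,0],0],[[0,0,10],[0,0,0],0],[[0,0,0],[0,0,0],0],[[0,0,0],[0,0,0],0]]' 40
cat > goto.py <<'E'
import sys
from h import *
# print shift in present tool axes to world target x y z (args mm), and the tool yaw
s=monitor.sense(); q=s['tool_rot']; R=Ro.from_quat([q[1],q[2],q[3],q[0]])
t=np.array([float(a) for a in sys.argv[1:4]])/1000
print('t %.2f'%s['time'],'pos',np.round(s['position'],4),'tool x yaw %.2f'%np.degrees(np.arctan2(R.as_matrix()[1,0],R.as_matrix()[0,0])),'tilt z',np.round(R.as_matrix()[:,2],3),'shift mm',np.round(R.inv().apply(t-s['position'])*1000,1),'F',np.round(s['contact_force'],1),'w %.3f'%s['gripper_width'])
E
python3 goto.py 646.8 -185.7 22
```

```text
time: 3.08
position: [0.647, -0.1856, 0.1313]
tool_rot: [0.0, 0.966, -0.257, 0.0]
contact_force: [-0.9, -0.4, -0.1]
gripper_width: 1.003
t 3.08 pos [ 0.647  -0.1856  0.1313] tool x yaw -29.76 tilt z [-0. -0. -1.] shift mm [-1.000e-01  2.000e-01  1.093e+02] F [-0.9 -0.4 -0.1] w 1.003
```

```bash
python3 -m handwheel '[[[0,0,0],[0,0,0.03],0],[[0,0,0],[0,0,0.03],0],[[0,0,0],[0,0,0.025],0],[[0,0,0],[0,0,0.015],0],[[0,0,0],[0,0,0.009],0],[[0,0,0],[0,0,0],0],[[0,0,0],[0,0,0],60],[[0,0,0],[0,0,0],90],[[0,0,0],[0,0,0],120],[[0,0,0],[0,0,0],160],[[0,0,0],[0,0,0],160],[[0,0,0],[0,0,0],160],[[0,0,0],[0,0,0],160]]' 40
python3 goto.py 646.8 -185.7 22
python3 - <<'E'
from h import *
for n in("wrist","side"):
    p,_=eyes.get_image(n); cv2.imwrite(f"pics/g1{n}.png",p)
E
```

```text
time: 4.7
position: [0.6474, -0.1857, 0.0232]
tool_rot: [0.0, 0.966, -0.259, 0.001]
contact_force: [-1.1, 0.4, 6.1]
gripper_width: 0.58
t 4.70 pos [ 0.6474 -0.1857  0.0232] tool x yaw -30.00 tilt z [ 0.001 -0.    -1.   ] shift mm [-0.5  0.3  1.2] F [-1.1  0.4  6.1] w 0.580
```

View pics/g1side.png

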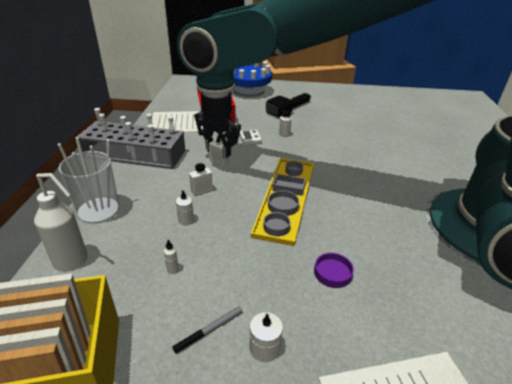

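View pics/g1wrist.png

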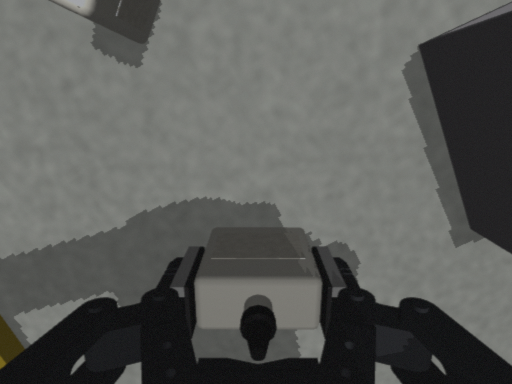

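The flat bottle is held squarely: opening about 49 mm, nozzle centred at wrist (259,325). I'll lift it and turn it to the tray's yaw.

```bash
python3 -m handwheel '[[[0,0,0],[0,0,-0.01],160],[[0,0,0],[0,0,-0.02],160],[[0,0,0],[0,0,-0.03],160],[[0,0,0],[0,0,-0.02],160],[[0,0,-5],[0,0,0],160],[[0,0,-8],[0,0,0],160],[[0,0,-8],[0,0,0],160],[[0,0,0],[0,0,0],160],[[0,0,0],[0,0,0],160]]'
python3 goto.py 457.3 -86.4 60
```

```text
time: 5.92
position: [0.647, -0.1856, 0.1027]
tool_rot: [0.0, 0.997, -0.08, 0.0]
contact_force: [-0.1, -0.9, 0.3]
gripper_width: 0.575
t 5.92 pos [ 0.647  -0.1856  0.1027] tool x yaw -9.18 tilt z [ 0. -0. -1.] shift mm [-203.2  -67.7   42.6] F [-0.1 -0.9  0.3] w 0.575
```

```bash
python3 -m handwheel '[[[0,0,0],[-0.015,-0.005,0],160],[[0,0,0],[-0.03,-0.01,0],160],[[0,0,0],[-0.04,-0.0135,0],160],[[0,0,0],[-0.04,-0.0135,0],160],[[0,0,0],[-0.04,-0.0135,0],160],[[0,0,0],[-0.025,-0.008,0],160],[[0,0,0],[-0.0132,-0.0042,0],160],[[0,0,0],[0,0,0.02],160],[[0,0,0],[0,0,0.02],160],[[0,0,0],[0,0,0],160],[[0,0,0],[0,0,0],160]]'
python3 goto.py 457.3 -86.4 30
python3 - <<'E'
from h import *
for n in("wrist","side"):
    p,_=eyes.get_image(n); cv2.imwrite(f"pics/p1{n}.png",p)
E
```

```text
time: 7.3
position: [0.4572, -0.0872, 0.0623]
tool_rot: [-0.0, 0.997, -0.079, -0.0]
contact_force: [-1.0, -0.4, -0.2]
gripper_width: 0.582
t 7.30 pos [ 0.4572 -0.0872  0.0623] tool x yaw -9.02 tilt z [-0.  0. -1.] shift mm [-0.  -0.8 32.3] F [-1.  -0.4 -0.2] w 0.582
```

View pics/p1wrist.png

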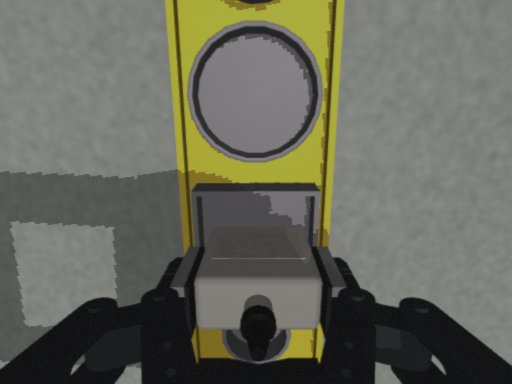

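The bottle is centred across the tray and squared to the rectangular well (columns 193 to 320). I'll lower it gently.

```bash
python3 -m handwheel '[[[0,0,0],[0,-0.0008,0.012],160],[[0,0,0],[0,0,0.01],160],[[0,0,0],[0,0,0.006],160],[[0,0,0],[0,0,0.002],160],[[0,0,0],[0,0,0.001],160],[[0,0,0],[0,0,0],160],[[0,0,0],[0,0,0],160]]'
python3 goto.py 457.3 -86.4 30
```

```text
time: 8.28
position: [0.4571, -0.0862, 0.0315]
tool_rot: [0.0, 0.997, -0.078, 0.0]
contact_force: [-1.0, -0.2, -0.3]
gripper_width: 0.575
t 8.28 pos [ 0.4571 -0.0862  0.0315] tool x yaw -9.00 tilt z [ 0. -0. -1.] shift mm [0.2 0.2 1.5] F [-1.  -0.2 -0.3] w 0.575
```

```bash
python3 -m handwheel '[[[0,0,0],[0,0,0.001],160],[[0,0,0],[0,0,0.001],160],[[0,0,0],[0,0,0],160],[[0,0,0],[0,0,0],160]]'
python3 goto.py 457.3 -86.4 30
```

```text
time: 8.78
position: [0.4572, -0.0862, 0.0301]
tool_rot: [0.0, 0.997, -0.078, 0.0]
contact_force: [-5.9, 0.9, 10.1]
gripper_width: 0.58
t 8.78 pos [ 0.4572 -0.0862  0.0301] tool x yaw -9.00 tilt z [ 0. -0. -1.] shift mm [0.2 0.2 0.1] F [-5.9  0.9 10.1] w 0.580
```

It touches the floor (10 N up at the expected height). Release and rise.

```bash
python3 -m handwheel '[[[0,0,0],[0,0,0],115],[[0,0,0],[0,0,0],60],[[0,0,0],[0,0,0],0],[[0,0,0],[0,0,0],0],[[0,0,0],[0,0,0],0],[[0,0,0],[0,0,-0.02],0],[[0,0,0],[0,0,-0.04],0],[[0,0,0],[0,0,-0.04],0],[[0,0,0],[0,0,-0.02],0],[[0,0,0],[0,0,0],0],[[0,0,0],[0,0,0],0]]'
python3 goto.py 678 60 130
python3 - <<'E'
from h import *
for n in("wrist","side"):
    p,_=eyes.get_image(n); cv2.imwrite(f"pics/q1{n}.png",p)
E
```

```text
time: 10.15
position: [0.4565, -0.086, 0.1477]
tool_rot: [-0.0, 0.997, -0.078, -0.001]
contact_force: [0.0, -1.1, 0.0]
gripper_width: 1.002
t 10.15 pos [ 0.4565 -0.086   0.1477] tool x yaw -9.00 tilt z [-0.002  0.    -1.   ] shift mm [ 195.9 -178.9   17.4] F [ 0.  -1.1  0. ] w 1.002
```

View pics/q1wrist.png

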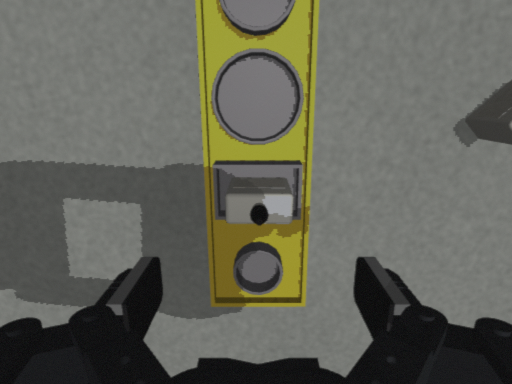

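The flat bottle stands in its well at wrist (258,205). Next is the medium one.

```bash
python3 -m handwheel '[[[0,0,0],[0.0196,-0.0179,0],0],[[0,0,0],[0.0392,-0.0358,0],0],[[0,0,0],[0.0392,-0.0358,0],0],[[0,0,0],[0.0392,-0.0358,0],0],[[0,0,0],[0.0392,-0.0358,0],0],[[0,0,0],[0.0196,-0.0179,0.02],0],[[0,0,0],[0,0,0],0],[[0,0,0],[0,0,0],0]]'
python3 goto.py 678 60 22
python3 - <<'E'
from h import *
p,_=eyes.get_image("wrist"); cv2.imwrite("pics/m2.png",p)
E
```

```text
time: 11.25
position: [0.6781, 0.0597, 0.1287]
tool_rot: [0.0, 0.997, -0.078, -0.001]
contact_force: [0.4, -0.2, 0.3]
gripper_width: 1.002
t 11.25 pos [0.6781 0.0597 0.1287] tool x yaw -9.00 tilt z [-0.001 -0.    -1.   ] shift mm [ -0.   -0.3 106.7] F [ 0.4 -0.2  0.3] w 1.002
```

View pics/m2.png

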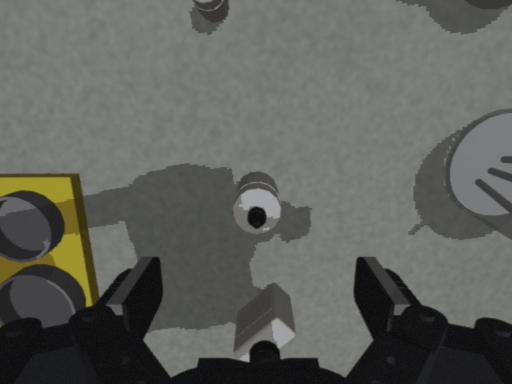

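The medium nozzle at (257,217) lies on the jaw centreline with clear room around it. Grasp.

```bash
python3 -m handwheel '[[[0,0,0],[0,0,0.03],0],[[0,0,0],[0,0,0.03],0],[[0,0,0],[0,0,0.025],0],[[0,0,0],[0,0,0.015],0],[[0,0,0],[0,0,0.0065],0],[[0,0,0],[0,0,0],0],[[0,0,0],[0,0,0],70],[[0,0,0],[0,0,0],110],[[0,0,0],[0,0,0],150],[[0,0,0],[0,0,0],200],[[0,0,0],[0,0,0],200],[[0,0,0],[0,0,0],200],[[0,0,0],[0,0,0],200]]' 40
python3 goto.py 678 60 22
```

```text
time: 12.92
position: [0.6788, 0.06, 0.0232]
tool_rot: [-0.0, 0.997, -0.078, 0.0]
contact_force: [-0.8, -0.4, 5.4]
gripper_width: 0.382
t 12.93 pos [0.6788 0.06   0.0232] tool x yaw -9.00 tilt z [ 0.001  0.    -1.   ] shift mm [-0.8  0.1  1.2] F [-0.8 -0.4  5.4] w 0.382
```

```bash
python3 -m handwheel '[[[0,0,0],[0,0,-0.01],200],[[0,0,0],[0,0,-0.02],200],[[0,0,0],[0,0,-0.03],200],[[0,0,0],[0,0,-0.02],200],[[0,0,0],[0,0,0],200],[[0,0,0],[0,0,0],200]]'
python3 goto.py 481 63.7 63
python3 - <<'E'
from h import *
p,_=eyes.get_image("wrist"); cv2.imwrite("pics/m3.png",p)
E
```

```text
time: 13.68
position: [0.6782, 0.0599, 0.1019]
tool_rot: [0.0, 0.997, -0.078, -0.001]
contact_force: [0.6, -1.0, -0.4]
gripper_width: 0.38
t 13.68 pos [0.6782 0.0599 0.1019] tool x yaw -9.00 tilt z [-0.001 -0.    -1.   ] shift mm [-195.4   27.1   39.1] F [ 0.6 -1.  -0.4] w 0.380
```

View pics/m3.png

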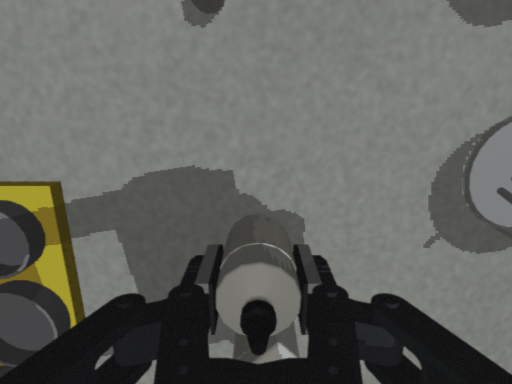

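The medium bottle is held upright between the pads at (258,290). Carry it to its well.

```bash
python3 -m handwheel '[[[0,0,0],[-0.015,0.0025,0],200],[[0,0,0],[-0.03,0.0045,0],200],[[0,0,0],[-0.04,0.0055,0],200],[[0,0,0],[-0.04,0.0055,0],200],[[0,0,0],[-0.035,0.0045,0],200],[[0,0,0],[-0.025,0.003,0],200],[[0,0,0],[-0.0104,0.0016,0],200],[[0,0,0],[0,0,0.02],200],[[0,0,0],[0,0,0.019],200],[[0,0,0],[0,0,0],200],[[0,0,0],[0,0,0],200]]'
python3 goto.py 481 63.7 30
python3 - <<'E'
from h import *
for n in("wrist","side"):
    p,_=eyes.get_image(n); cv2.imwrite(f"pics/m4{n}.png",p)
E
```

```text
time: 15.1
position: [0.4816, 0.0637, 0.0636]
tool_rot: [0.0, 0.997, -0.079, -0.0]
contact_force: [-0.3, 0.2, -1.5]
gripper_width: 0.384
t 15.10 pos [0.4816 0.0637 0.0636] tool x yaw -9.01 tilt z [-0.001 -0.    -1.   ] shift mm [-0.6  0.1 33.6] F [-0.3  0.2 -1.5] w 0.384
```

View pics/m4wrist.png

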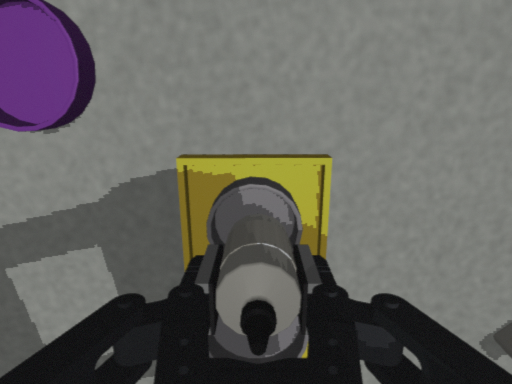

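View pics/m4side.png

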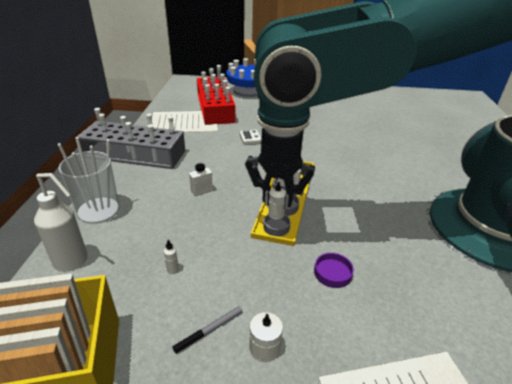

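The bottle is centred over the medium well, on column 258 with the well at 207 to 302. Lower.

```bash
python3 -m handwheel '[[[0,0,0],[-0.0006,0,0.012],200],[[0,0,0],[0,0,0.01],200],[[0,0,0],[0,0,0.006],200],[[0,0,0],[0,0,0.003],200],[[0,0,0],[0,0,0.001],200],[[0,0,0],[0,0,0.001],200],[[0,0,0],[0,0,0],200],[[0,0,0],[0,0,0],200]]'
python3 goto.py 481 63.7 30
```

```text
time: 16.2
position: [0.4809, 0.0639, 0.031]
tool_rot: [-0.0, 0.997, -0.078, 0.0]
contact_force: [-0.2, 0.5, -0.8]
gripper_width: 0.386
t 16.20 pos [0.4809 0.0639 0.031 ] tool x yaw -9.00 tilt z [ 0.  0. -1.] shift mm [0.2 0.1 1. ] F [-0.2  0.5 -0.8] w 0.386
```

```bash
python3 -m handwheel '[[[0,0,0],[0,0,0.001],200],[[0,0,0],[0,0,0.0005],200],[[0,0,0],[0,0,0],200],[[0,0,0],[0,0,0],200]]'
python3 goto.py 481 63.7 30
```

```text
time: 16.7
position: [0.481, 0.0639, 0.0302]
tool_rot: [-0.0, 0.997, -0.078, 0.0]
contact_force: [-6.6, -1.1, 10.6]
gripper_width: 0.387
t 16.70 pos [0.481  0.0639 0.0302] tool x yaw -9.00 tilt z [ 0.  0. -1.] shift mm [0.1 0.2 0.2] F [-6.6 -1.1 10.6] w 0.387
```

Floor contact, so release and rise.

```bash
python3 -m handwheel '[[[0,0,0],[0,0,0],150],[[0,0,0],[0,0,0],90],[[0,0,0],[0,0,0],0],[[0,0,0],[0,0,0],0],[[0,0,0],[0,0,0],0],[[0,0,0],[0,0,0],0],[[0,0,0],[0,0,-0.02],0],[[0,0,0],[0,0,-0.04],0],[[0,0,0],[0,0,-0.04],0],[[0,0,0],[0,0,-0.02],0],[[0,0,0],[0,0,0],0],[[0,0,0],[0,0,0],0]]'
python3 goto.py 669 203 130
python3 - <<'E'
from h import *
for n in("wrist","side"):
    p,_=eyes.get_image(n); cv2.imwrite(f"pics/m5{n}.png",p)
E
```

```text
time: 18.2
position: [0.4803, 0.0638, 0.1477]
tool_rot: [0.0, 0.997, -0.078, -0.001]
contact_force: [0.3, 0.1, -0.3]
gripper_width: 0.999
t 18.20 pos [0.4803 0.0638 0.1477] tool x yaw -9.00 tilt z [-0.002 -0.    -1.   ] shift mm [ 164.6 -167.    17.3] F [ 0.3  0.1 -0.3] w 0.999
```

View pics/m5wrist.png

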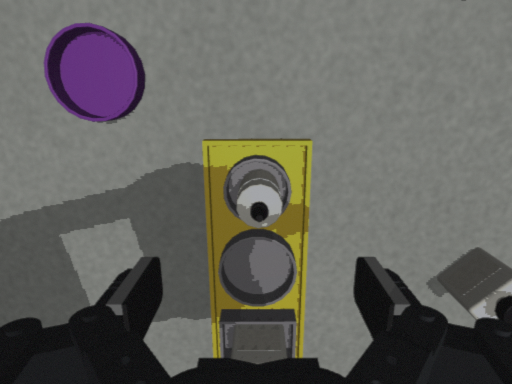

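The medium bottle stands upright in its well at (259,205). Next is the small bottle.

```bash
python3 -m handwheel '[[[0,0,0],[0.0165,-0.0167,0],0],[[0,0,0],[0.037,-0.0375,0],0],[[0,0,0],[0.037,-0.0375,0],0],[[0,0,0],[0.037,-0.0375,0],0],[[0,0,0],[0.0245,-0.0255,0],0],[[0,0,0],[0.0125,-0.0128,0.018],0],[[0,0,0],[0,0,0],0],[[0,0,0],[0,0,0],0]]'
python3 goto.py 669 203.5 22
python3 - <<'E'
from h import *
np.set_printoptions(precision=4,suppress=True)
p,d,c=shoot("wrist"); cv2.imwrite("pics/s1.png",p)
W=world(d,c,d>0); W=W[np.hypot(W[:,0]-.669,W[:,1]-.2035)<.03]
b=W[(W[:,2]>.015)&(W[:,2]<.056)]; print(b.min(0),b.max(0)); n=W[W[:,2]>.06]; print('noz',n.mean(0),len(n))
E
```

```text
time: 19.3
position: [0.669, 0.2032, 0.1311]
tool_rot: [0.0, 0.997, -0.078, -0.0]
contact_force: [1.3, -0.4, 0.5]
gripper_width: 1.0
t 19.30 pos [0.669  0.2032 0.1311] tool x yaw -9.00 tilt z [-0.001 -0.    -1.   ] shift mm [ 1.000e-01 -4.000e-01  1.091e+02] F [ 1.3 -0.4  0.5] w 1.000
[0.6583 0.1931 0.0152] [0.6805 0.2133 0.056 ]
noz [0.6699 0.214  0.2025] 5176
```

View pics/s1.png

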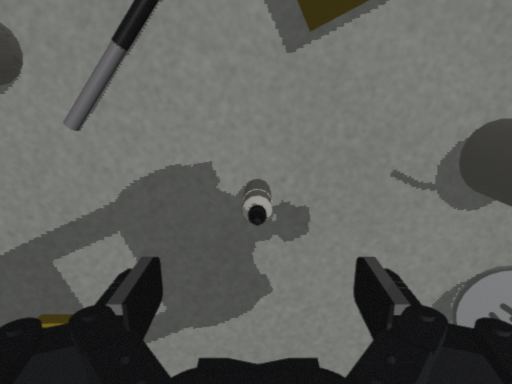

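The small bottle is centred at (257,212). Grasp.

```bash
python3 -m handwheel '[[[0,0,0],[0,0,0.03],0],[[0,0,0],[0,0,0.03],0],[[0,0,0],[0,0,0.025],0],[[0,0,0],[0,0,0.015],0],[[0,0,0],[0,0,0.009],0],[[0,0,0],[0,0,0],0],[[0,0,0],[0,0,0],70],[[0,0,0],[0,0,0],120],[[0,0,0],[0,0,0],170],[[0,0,0],[0,0,0],200],[[0,0,0],[0,0,0],235],[[0,0,0],[0,0,0],235],[[0,0,0],[0,0,0],235],[[0,0,0],[0,0,0],235]]' 30
python3 goto.py 669 203.5 22
```

```text
time: 21.1
position: [0.6696, 0.2036, 0.0226]
tool_rot: [-0.0, 0.997, -0.078, 0.0]
contact_force: [-0.8, 0.6, 4.4]
gripper_width: 0.245
t 21.10 pos [0.6696 0.2036 0.0226] tool x yaw -9.00 tilt z [ 0.  0. -1.] shift mm [-0.6  0.2  0.6] F [-0.8  0.6  4.4] w 0.245
```

```bash
python3 -m handwheel '[[[0,0,0],[0,0,-0.01],235],[[0,0,0],[0,0,-0.02],235],[[0,0,0],[0,0,-0.035],235],[[0,0,0],[0,0,-0.04],235],[[0,0,0],[0,0,-0.02],235],[[0,0,0],[0,0,0],235],[[0,0,0],[0,0,0],235]]'
python3 goto.py 445.5 -161.5 65
python3 - <<'E'
from h import *
p,_=eyes.get_image("wrist"); cv2.imwrite("pics/s3.png",p)
E
```

```text
time: 21.98
position: [0.6689, 0.2034, 0.1456]
tool_rot: [0.0, 0.997, -0.078, -0.001]
contact_force: [-0.8, 0.2, -0.3]
gripper_width: 0.245
t 21.98 pos [0.6689 0.2034 0.1456] tool x yaw -9.00 tilt z [-0.002 -0.001 -1.   ] shift mm [-163.4  395.3   81.2] F [-0.8  0.2 -0.3] w 0.245
```

View pics/s3.png

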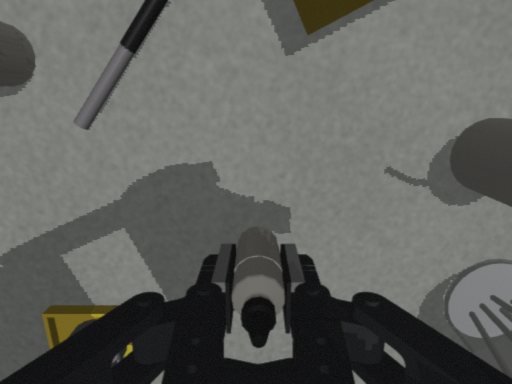

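The small bottle is held upright at (259,290), with its base at 0.12 m so it clears everything. Carry it to the small well.

```bash
python3 -m handwheel '[[[0,0,0],[-0.0064,0.0153,0],235],[[0,0,0],[-0.012,0.03,0],235],[[0,0,0],[-0.018,0.043,0],235],[[0,0,0],[-0.018,0.043,0],235],[[0,0,0],[-0.018,0.043,0],235],[[0,0,0],[-0.018,0.043,0],235],[[0,0,0],[-0.018,0.043,0],235],[[0,0,0],[-0.018,0.043,0],235],[[0,0,0],[-0.017,0.042,0],235],[[0,0,0],[-0.013,0.032,0],235],[[0,0,0],[-0.007,0.018,0],235],[[0,0,0],[0,0,0],235],[[0,0,0],[0,0,0.02],235],[[0,0,0],[0,0,0.03],235],[[0,0,0],[0,0,0.03],235],[[0,0,0],[0,0,0],235],[[0,0,0],[0,0,0],235]]'
python3 goto.py 445.5 -161.5 29.6
python3 - <<'E'
from h import *
for n in("wrist","side"):
    p,_=eyes.get_image(n); cv2.imwrite(f"pics/s4{n}.png",p)
E
```

```text
time: 24.15
position: [0.4465, -0.161, 0.0677]
tool_rot: [-0.0, 0.997, -0.078, 0.0]
contact_force: [-0.2, 0.3, -0.3]
gripper_width: 0.249
t 24.15 pos [ 0.4465 -0.161   0.0677] tool x yaw -8.96 tilt z [ 0.  0. -1.] shift mm [-0.9  0.7 38.1] F [-0.2  0.3 -0.3] w 0.249
```

View pics/s4wrist.png

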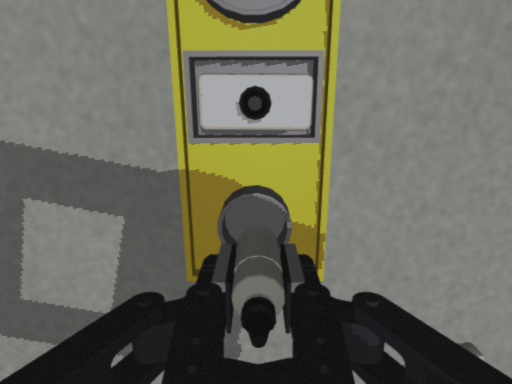

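View pics/s4side.png

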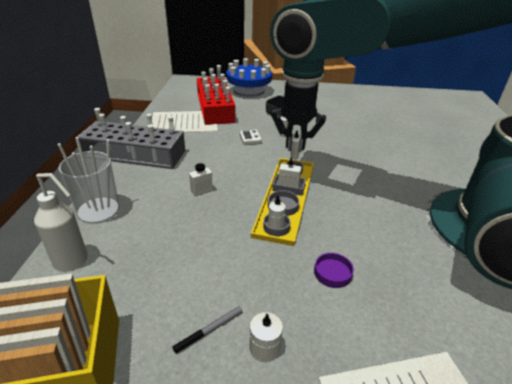

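The flat bottle sits squarely in its well at (255,102). The small one is over its well, about 1 mm to the right. Correct that and lower.

```bash
python3 -m handwheel '[[[0,0,0],[-0.0009,0.0007,0.014],235],[[0,0,0],[0,0,0.012],235],[[0,0,0],[0,0,0.006],235],[[0,0,0],[0,0,0.003],235],[[0,0,0],[0,0,0.002],235],[[0,0,0],[0,0,0.001],235],[[0,0,0],[0,0,0],235],[[0,0,0],[0,0,0],235]]'
python3 goto.py 445.5 -161.5 29.6
```

```text
time: 25.25
position: [0.4454, -0.1619, 0.0296]
tool_rot: [0.0, 0.997, -0.078, 0.0]
contact_force: [-0.1, -0.0, 2.5]
gripper_width: 0.243
t 25.25 pos [ 0.4454 -0.1619  0.0296] tool x yaw -9.00 tilt z [ 0. -0. -1.] shift mm [ 0.  -0.4 -0. ] F [-0.1 -0.   2.5] w 0.243
```

Light contact at the expected floor height. Release and rise.

```bash
python3 -m handwheel '[[[0,0,0],[0,0,0.0003],235],[[0,0,0],[0,0,0],190],[[0,0,0],[0,0,0],120],[[0,0,0],[0,0,0],0],[[0,0,0],[0,0,0],0],[[0,0,0],[0,0,0],0],[[0,0,0],[0,0,0],0],[[0,0,0],[0,0,-0.02],0],[[0,0,0],[0,0,-0.04],0],[[0,0,0],[0,0,-0.04],0],[[0,0,0],[0,0,-0.02],0],[[0,0,0],[0,0,0],0],[[0,0,0],[0,0,0],0]]'
python3 goto.py 485 343 130
python3 - <<'E'
from h import *
for n in("wrist","side"):
    p,_=eyes.get_image(n); cv2.imwrite(f"pics/s5{n}.png",p)
E
```

```text
time: 26.88
position: [0.4448, -0.1617, 0.1474]
tool_rot: [-0.0, 0.997, -0.078, -0.001]
contact_force: [-0.5, -0.5, -0.1]
gripper_width: 1.002
t 26.88 pos [ 0.4448 -0.1617  0.1474] tool x yaw -9.00 tilt z [-0.002  0.001 -1.   ] shift mm [ -39.2 -504.7   17.7] F [-0.5 -0.5 -0.1] w 1.002
```

View pics/s5wrist.png

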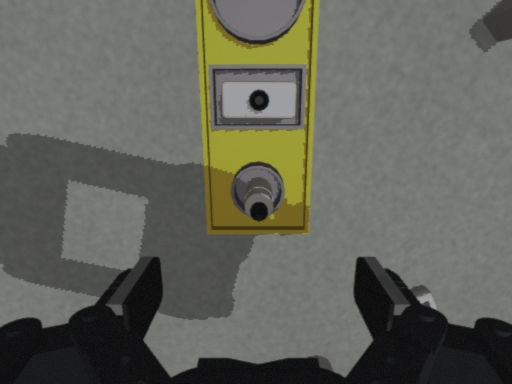

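The small bottle is upright in its well at (259,200). Next is the large one.

```bash
python3 -m handwheel '[[[0,0,0],[-0.0016,-0.0207,0],0],[[0,0,0],[-0.003,-0.038,0],0],[[0,0,0],[-0.0038,-0.05,0],0],[[0,0,0],[-0.0038,-0.05,0],0],[[0,0,0],[-0.0038,-0.05,0],0],[[0,0,0],[-0.0038,-0.05,0],0],[[0,0,0],[-0.0038,-0.05,0],0],[[0,0,0],[-0.0038,-0.05,0],0],[[0,0,0],[-0.0038,-0.05,0],0],[[0,0,0],[-0.0038,-0.046,0],0],[[0,0,0],[-0.003,-0.032,0.01],0],[[0,0,0],[-0.0012,-0.018,0.008],0],[[0,0,0],[0,0,0],0],[[0,0,0],[0,0,0],0]]'
python3 goto.py 485 343 22
python3 - <<'E'
from h import *
np.set_printoptions(precision=4,suppress=True)
p,d,c=shoot("wrist"); cv2.imwrite("pics/l1.png",p)
W=world(d,c,d>0); W=W[np.hypot(W[:,0]-.485,W[:,1]-.343)<.04]
b=W[(W[:,2]>.015)&(W[:,2]<.062)]; print(b.min(0),b.max(0))
E
```

```text
time: 28.72
position: [0.4856, 0.3419, 0.131]
tool_rot: [0.0, 0.997, -0.079, -0.0]
contact_force: [-0.9, 0.1, 0.3]
gripper_width: 1.0
t 28.73 pos [0.4856 0.3419 0.131 ] tool x yaw -9.03 tilt z [-0. -0. -1.] shift mm [ -0.7  -1.1 109. ] F [-0.9  0.1  0.3] w 1.000
[0.4618 0.3184 0.015 ] [0.5092 0.3662 0.062 ]
```

View pics/l1.png

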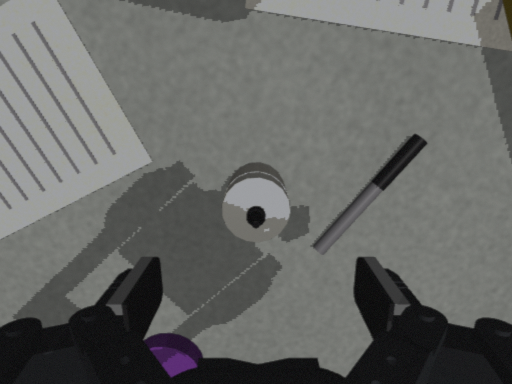

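The large bottle, nozzle at (256,215), is centred, and the pen at (320,250) is out of the jaws' way. Grasp with a bit more force.

```bash
python3 -m handwheel '[[[0,0,0],[0,-0.0006,0.03],0],[[0,0,0],[0,0,0.03],0],[[0,0,0],[0,0,0.025],0],[[0,0,0],[0,0,0.015],0],[[0,0,0],[0,0,0.009],0],[[0,0,0],[0,0,0],0],[[0,0,0],[0,0,0],60],[[0,0,0],[0,0,0],90],[[0,0,0],[0,0,0],120],[[0,0,0],[0,0,0],160],[[0,0,0],[0,0,0],160],[[0,0,0],[0,0,0],160],[[0,0,0],[0,0,0],160]]' 45
python3 goto.py 485 343 22
```

```text
time: 30.4
position: [0.4859, 0.3437, 0.0229]
tool_rot: [-0.0, 0.997, -0.078, 0.0]
contact_force: [-1.2, -0.5, 5.9]
gripper_width: 0.549
t 30.40 pos [0.4859 0.3437 0.0229] tool x yaw -9.00 tilt z [ 0.001  0.001 -1.   ] shift mm [-0.8  0.8  0.9] F [-1.2 -0.5  5.9] w 0.549
```

```bash
python3 -m handwheel '[[[0,0,0],[0,0,-0.01],160],[[0,0,0],[0,0,-0.02],160],[[0,0,0],[0,0,-0.035],160],[[0,0,0],[0,0,-0.04],160],[[0,0,0],[0,0,-0.02],160],[[0,0,0],[0,0,0],160],[[0,0,0],[0,0,0],160]]'
python3 goto.py 469.2 -11.4 65
python3 - <<'E'
from h import *
p,_=eyes.get_image("wrist"); cv2.imwrite("pics/l3.png",p)
E
```

```text
time: 31.28
position: [0.4851, 0.3431, 0.1454]
tool_rot: [0.001, 0.997, -0.078, -0.001]
contact_force: [0.3, -0.7, -1.9]
gripper_width: 0.551
t 31.27 pos [0.4851 0.3431 0.1454] tool x yaw -9.00 tilt z [-0.002 -0.001 -1.   ] shift mm [ 39.9 352.5  80.8] F [ 0.3 -0.7 -1.9] w 0.551
```

View pics/l3.png

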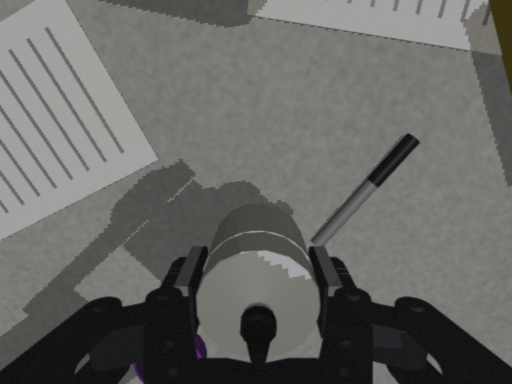

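The large bottle is held upright at (258,300). Carry it to the large well, passing over the medium bottle at a safe height.

```bash
python3 -m handwheel '[[[0,0,0],[0.002,0.0155,0],160],[[0,0,0],[0.0035,0.03,0],160],[[0,0,0],[0.0048,0.043,0],160],[[0,0,0],[0.0048,0.043,0],160],[[0,0,0],[0.0048,0.043,0],160],[[0,0,0],[0.0048,0.043,0],160],[[0,0,0],[0.0048,0.043,0],160],[[0,0,0],[0.0048,0.043,0],160],[[0,0,0],[0.0035,0.03,0],160],[[0,0,0],[0.0021,0.019,0],160],[[0,0,0],[0,0,0],160],[[0,0,0],[0,0,0],160]]'
python3 goto.py 469.2 -11.4 65
python3 - <<'E'
from h import *
for n in("wrist","side"):
    p,_=eyes.get_image(n); cv2.imwrite(f"pics/l4{n}.png",p)
E
```

```text
time: 32.83
position: [0.4695, -0.0109, 0.1466]
tool_rot: [-0.0, 0.997, -0.079, -0.0]
contact_force: [0.0, -0.4, -1.2]
gripper_width: 0.546
t 32.83 pos [ 0.4695 -0.0109  0.1466] tool x yaw -9.01 tilt z [-0.001  0.    -1.   ] shift mm [-0.2  0.5 81.6] F [ 0.  -0.4 -1.2] w 0.546
```

View pics/l4wrist.png

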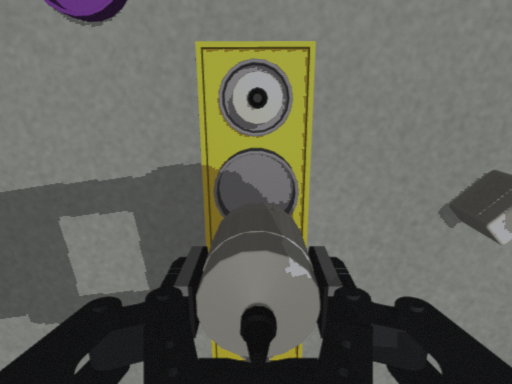

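View pics/l4side.png

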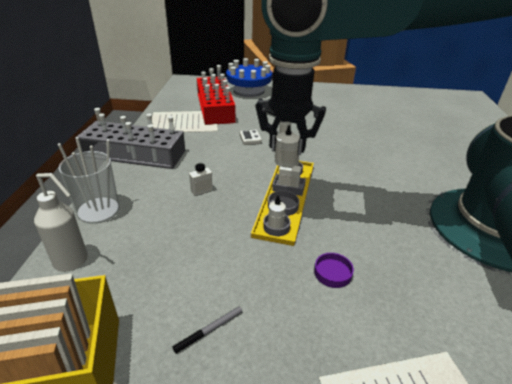

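The medium bottle is centred in its well at (257,97), and the large one is lined up over the large well. Lower.

```bash
python3 -m handwheel '[[[0,0,0],[0,0.0005,0.02],160],[[0,0,0],[0,0,0.03],160],[[0,0,0],[0,0,0.025],160],[[0,0,0],[0,0,0.015],160],[[0,0,0],[0,0,0.012],160],[[0,0,0],[0,0,0.008],160],[[0,0,0],[0,0,0.003],160],[[0,0,0],[0,0,0.002],160],[[0,0,0],[0,0,0],160],[[0,0,0],[0,0,0],160]]'
python3 goto.py 469.2 -11.4 29.9
```

```text
time: 34.17
position: [0.4699, -0.0115, 0.0323]
tool_rot: [-0.0, 0.997, -0.078, 0.0]
contact_force: [0.4, -1.2, -1.6]
gripper_width: 0.55
t 34.17 pos [ 0.4699 -0.0115  0.0323] tool x yaw -9.00 tilt z [ 0.001 -0.    -1.   ] shift mm [-0.7 -0.   2.4] F [ 0.4 -1.2 -1.6] w 0.550
```

```bash
python3 -m handwheel '[[[0,0,0],[-0.0005,0,0.001],160],[[0,0,0],[0,0,0.001],160],[[0,0,0],[0,0,0.0005],160],[[0,0,0],[0,0,0],160],[[0,0,0],[0,0,0],160]]'
python3 goto.py 469.2 -11.4 29.9
```

```text
time: 34.8
position: [0.4693, -0.0115, 0.0299]
tool_rot: [0.0, 0.997, -0.078, 0.0]
contact_force: [-3.3, 0.3, 4.2]
gripper_width: 0.546
t 34.80 pos [ 0.4693 -0.0115  0.0299] tool x yaw -9.00 tilt z [ 0. -0. -1.] shift mm [-0.1 -0.1 -0. ] F [-3.3  0.3  4.2] w 0.546
```

Contact at the floor height. Release, rise, and back away.

```bash
python3 -m handwheel '[[[0,0,0],[0,0,0.0003],160],[[0,0,0],[0,0,0],115],[[0,0,0],[0,0,0],60],[[0,0,0],[0,0,0],0],[[0,0,0],[0,0,0],0],[[0,0,0],[0,0,0],0],[[0,0,0],[0,0,-0.02],0],[[0,0,0],[0,0,-0.04],0],[[0,0,0],[0,0,-0.05],0],[[0,0,0],[0,0,-0.05],0],[[0,0,0],[0,0,-0.05],0],[[0,0,0],[0,0.04,-0.03],0],[[0,0,0],[0,0.04,0],0],[[0,0,0],[0,0.02,0],0],[[0,0,0],[0,0,0],0],[[0,0,0],[0,0,0],0]]'
cat > fin.py <<'E'
from h import *
np.set_printoptions(precision=4,suppress=True)
exp={'large':(.4692,-.0114,.058),'medium':(.481,.0637,.056),'small':(.4455,-.1615,.052),'flat':(.4573,-.0864,.056),'sc_round':(.4757,-.372,0),'sc_flat':(.6664,-.050,0)}
for cam in("wrist","side","scene"):
    p,d,c=shoot(cam); cv2.imwrite(f"pics/fin{cam}.png",p); W=world(d,c,d>0)
    for k,(x,y,h) in exp.items():
        w=W[(np.hypot(W[:,0]-x,W[:,1]-y)<.033)]
        b=w[(w[:,2]>.04)&(w[:,2]<.12)]
        if len(b)<20: continue
        print(cam,k,'bb mid',(b.min(0)+b.max(0))[:2]/2,'size',np.ptp(b,axis=0)[:2],'zmax %.3f'%b[:,2].max(),'top',np.round(np.median(b[(b[:,2]>.05)&(b[:,2]<.075)][:,2]),4),'exp',x,y)
print(monitor.sense()['time'])
E
python3 fin.py
```

```text
time: 36.8
position: [0.4537, -0.1098, 0.2691]
tool_rot: [-0.0, 0.997, -0.078, -0.0]
contact_force: [-0.3, 0.6, -0.1]
gripper_width: 1.001
wrist large bb mid [ 0.4699 -0.0139] size [0.0473 0.0475] zmax 0.093 top 0.0669 exp 0.4692 -0.0114
wrist medium bb mid [0.4806 0.0514] size [0.0302 0.0121] zmax 0.066 top 0.0622 exp 0.481 0.0637
wrist small bb mid [ 0.4459 -0.162 ] size [0.0218 0.0188] zmax 0.084 top 0.0613 exp 0.4455 -0.1615
wrist flat bb mid [ 0.4576 -0.0895] size [0.051  0.0306] zmax 0.090 top 0.0627 exp 0.4573 -0.0864
wrist sc_round bb mid [ 0.4755 -0.3648] size [0.0327 0.0152] zmax 0.065 top 0.0564 exp 0.4757 -0.372
wrist sc_flat bb mid [ 0.6654 -0.052 ] size [0.0516 0.0452] zmax 0.076 top 0.0565 exp 0.6664 -0.05
side large bb mid [ 0.4704 -0.0101] size [0.048  0.0475] zmax 0.091 top 0.0654 exp 0.4692 -0.0114
side medium bb mid [0.4819 0.0661] size [0.0338 0.0327] zmax 0.088 top 0.0636 exp 0.481 0.0637
side small bb mid [ 0.4464 -0.1593] size [0.0207 0.0173] zmax 0.082 top 0.0612 exp 0.4455 -0.1615
side flat bb mid [ 0.4579 -0.0883] size [0.0519 0.0333] zmax 0.089 top 0.0618 exp 0.4573 -0.0864
side sc_round bb mid [ 0.4761 -0.3704] size [0.0329 0.0329] zmax 0.076 top 0.0647 exp 0.4757 -0.372
side sc_flat bb mid [ 0.6655 -0.0498] size [0.0499 0.0449] zmax 0.076 top 0.0564 exp 0.6664 -0.05
scene large bb mid [ 0.4718 -0.0116] size [0.0511 0.0482] zmax 0.093 top 0.0661 exp 0.4692 -0.0114
scene medium bb mid [0.4825 0.0645] size [0.0373 0.0347] zmax 0.090 top 0.0644 exp 0.481 0.0637
scene small bb mid [ 0.4496 -0.1609] size [0.0201 0.0216] zmax 0.084 top 0.0613 exp 0.4455 -0.1615
scene flat bb mid [ 0.4582 -0.0872] size [0.054 0.032] zmax 0.086 top 0.062 exp 0.4573 -0.0864
scene sc_round bb mid [ 0.4778 -0.3716] size [0.0318 0.034 ] zmax 0.080 top 0.0617 exp 0.4757 -0.372
scene sc_flat bb mid [ 0.6673 -0.0513] size [0.0506 0.0445] zmax 0.078 top 0.0576 exp 0.6664 -0.05
36.95
```

View pics/finwrist.png

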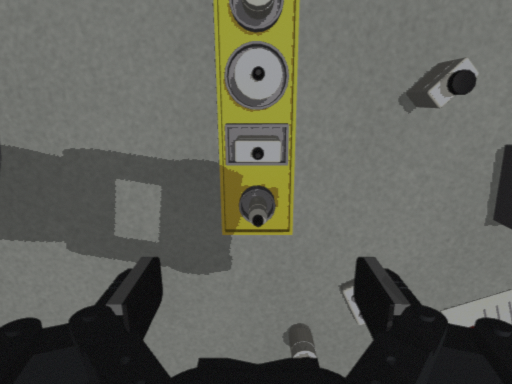

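View pics/finside.png

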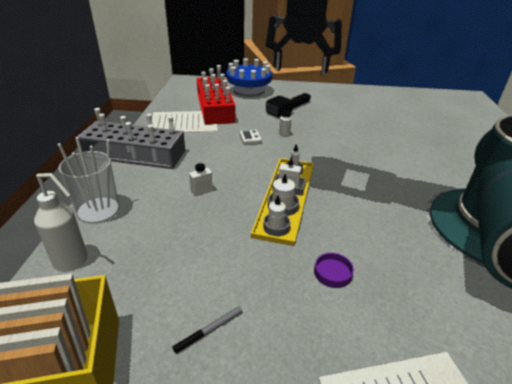

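All four stand upright in their wells, at wrist (258,72), (257,150), (257,205) and, at the top edge, (258,5). Their tops are at floor height and the look-alikes have not moved. Handing in.

```bash
python3 -c "
from bench import job; print(job.close_job())"
```

```text
the job is handed in; nothing more can be done
None
```

All four dropper bottles are standing upright in their matching wells in the yellow tray, and I've handed the job in at about 37 s of the 88 s allowed. I picked up and set down the flat, medium, small and large bottles in turn, each lowered until I felt light contact with the well floor before letting go.

**Position:** In the final pictures from all three cameras, the bottles are within a few mm of their well centres. The exceptions are three readings where part of the bottle was hidden:
- **Medium, wrist camera:** 12 mm off, because the bottle was at the edge of the picture. The other two cameras agree to about 2.5 mm.
- **Small, scene camera:** about 4 mm off in x.
- **Flat, wrist camera:** about 3 mm off.

**Height:** The bottle tops and tips are at the heights expected for bottles standing on the well floors.

**Other objects:** Both screw-cap look-alikes read within about 2 mm of where they started; the wrist view of the round one was partly hidden. The purple ring was not touched. The highest contact force in my readings, taken at the end of each move, was about 11 N when setting a bottle down.

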